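# Open the scaler unit's push-and-turn tank cap

## Robot

A 6-joint arm with a two-finger parallel gripper is mounted at the origin on the work surface. World frame = base frame: x ahead of the robot, y to its left, z up, the work surface at z = 0. Lengths are in m, angles in rad, forces in N, time in s.
With the tool pointing down it reaches from about 0.375 to 0.9 m from the base axis. Payload 3.1 kg.
Tool frame: the origin (TCP) lies at the very end of the fingers, on their centre line; the grasp point (between the pads) lies 19 mm behind it; z points along the fingers, y is the direction in which the jaws open and shut (so a half turn about z gives the same grasp; the last joint's range is limited). The gripper opens to 87 mm and grips with 3 to 60 N. Pads are 19 mm wide; open, the fingers measure 117 mm over their backs; the gripper's body (75 mm by 190 mm) begins 51 mm behind the grasp point.
Start: joints at [1.03, 0.527, 1.433, -0, 1.181, -0.178], TCP at [0.222, 0.584, 0.223] pointing down, gripper open.
Joint ranges: [-3.08, 3.08], [-0.75, 2.2], [0.22, 2.44], [-1.43, 4.57], [0, 2.65], [-2.85, 2.85]. Speed limits (rad/s): [2.79, 2.79, 3.14, 3.14, 3.14, 3.14].

## Interface

Orientations are given as a unit quaternion [x, y, z, w].
In Python, from rig import robot gives the robot as it stands. The module is installed in compiled form; this text tells all that it offers.
- The arm moves only by the tool send_rows, never from a script. Its argument "deltas" is a list of rows, each an object of numbers: "tx", "ty", "tz": the shift along the tool's x, y, z in cm; "rx", "ry", "rz": the turn, a rotation vector about the tool's x, y, z in rad. A call has 1 to 5 rows; each row is the pose to reach, as a shift and turn from the pose commanded when the call began, along the tool's axes at that moment; what a row does not reach only later rows make up. A row lasts 1/12 s, in which the tool goes at most 41.7 mm and 7.16 degrees, less where a joint would pass 70% of its speed; a pose out of reach is approached as far as the arm can. A call with a gripper value outside its range is refused whole. "claw" is the finger opening in cm, from 0 to 8.7, set as the call begins (left out, the last holds). The fingers move at their own pace and stop on an object; "squeeze" is the grip in N (left out, the last holds). Time passes only in rows, so rows that repeat a pose let the fingers close. It gives the time, the measured TCP pose, the force and the opening at its end, in the units of the state.
- robot.get_obs(): the state, without advancing time (a new reading comes with each control period).
- robot.camera(name): name is "side" or "top" or "wrist"; returns a dict with "color" (420x560x3 uint8, red, green, blue), "z_map" (420x560 float32, m along the optical axis (not along the pixel's ray), 0 where there is no reading), "intrinsics" (3x3 intrinsics, pixels), "distortion" ([k1, k2, p1, p2, k3] as OpenCV has them; the pictures are not rectified), "R" (3x3) and "t" (3): a world point X has camera coordinates R X + t; the wrist camera has in their place "tool_from_camera" (4x4, takes a point from camera to tool coordinates, whose origin is the TCP and whose axes are the flange's). Camera axes: x right, y down, z forward; pixel columns grow to the right and rows downward; lengths in m; the calibration is good to about 2 mm. A picture is of the moment at which its call begins: read the wrist's pose just before it.
- robot.hand_in(): hands the job in, once; it reports no verdict.
Trained networks look in the newest picture that a camera, given by its name, has taken for a name from the list of things; names that differ only in an ending like _2 or _b are one class to them, and where a whole thing is asked for, a point or a joint stands for the part that bears it (a point fixed in the world has none). Each returns a list of dicts, best first, with "p" (0 to 1); they miss things now and then, are a little off and sometimes report something else, mostly with a low value. They report only what shows in the picture. A call takes as long as a camera call.
- robot.outline_of(label, camera): "pixels" (420x560 bool, what is visible of it) and "xy" ([column, row] in pixels, amid what is visible of it).
- robot.tip_of(label, camera): "xy" ([column, row] in pixels: a listed point, or the origin of a listed thing).
The state is a dict: "time": time; "q": joint angles; "joint_velocities": joint speeds; "joint_torque": joint torques, N m; "position": TCP position; "tool_rot": TCP orientation; "ft_force": force on the tool from outside, world axes, zero at the start; "moment": the same for the moment, N m; "grip_width": finger opening in m.
Only numpy, scipy, OpenCV 4.12 (cv2) and the standard library are available. Lean on these libraries where they do the work, as an engineer would, in place of code of your own. Each camera call takes 0.05 s, during which the arm holds its last target.

## Task

Open the water tank of the teal scaler unit for refilling: flip the yellow tab fully back and leave it there, then push the cap beneath it gently down against its spring, keep it down and unscrew it anticlockwise by about a quarter turn until it comes free. Lift it out and stand it, bar upwards, on the free part of the steel tray without dropping it, without forcing the neck (30 N at most), and leave everything else where it is.

Things in the scene. Friction and masses are not known exactly. Their poses are not given: they have to be found in the camera images.
- filler (a point): Centre of the mouth of the steel filler neck on the teal scaler unit (neck 62 mm across, standing 30 mm above the unit's flat top), on its upright axis, 125 mm above the table. z up; x points from the neck to the tab's hinge. A white cap with a red bar closes the neck; a yellow tab lies over it.
- unit: Teal scaler unit, fixed, 220 x 170 mm (x, y), flat top 95 mm above the table, control panel facing -x. Origin on the table under the neck's axis, axes as filler. The neck's tracks break if the contact force between cap and unit exceeds 30 N.
- tab (a joint): Yellow flip tab, rad: 0 = folded down over the cap, grows as its free end is lifted up and over, 2.5 = fully back at its stop. Stiff (about 1.2 N at the free end), stays where left. Two cheeks under it, 40 mm long, reach 6 mm down either side of the cap's bar with 3 mm play: while it is down the cap cannot be gripped or turned.
- tab_hinge (a point): Hinge axis of the tab, along y of filler, between two steel posts, 50 mm from the neck's axis (towards +x of filler), 37 mm above the mouth; axes as filler. The posts reach 8 mm above this point, are 14 mm long in x and stand within 16 mm either side in y.
- tab_grip (a point): Middle of the tab's narrow free end, 104 mm from the hinge: 14 mm wide, 6 mm thick, ending 14 mm beyond, overhanging free of the cap (64 mm clear under it). Tab down: x to the hinge, y along the hinge, z up; turns with the tab. Can be pinched across its width (along y) from above and led in an arc about the hinge, turning between the fingers.
- cap_bar (a point): Centre of the red grip bar of the loose cap: 44 mm along x, 12 mm wide in y, 18 mm high; z up. White disc below it 66 mm across, its top 9 mm below this point; under that a grey stem 34 mm across, 23 mm long, with three side lugs; its flat foot is 37 mm below this point. At the start x lies along x of filler within 0.05 rad and this point is 22 mm above filler.
- cap: The same cap, 70 to 120 g; origin at its foot. Push-and-turn: a spring (3 N, then 1.2 N per mm) holds its lugs up in pockets. To turn anticlockwise it must be kept down for the first 0.75 rad by a depth that varies unseen, 2.2 to 6.4 mm, and 0.7 mm deeper it is solid: go by force, 11 to 13 N always does; press slowly. Not pushed enough, it jams within 0.15 rad. Lifts out freely from 1.1 to 1.4 rad, then a solid stop.
- tray_spot (a point): Free spot on the floor of the shallow steel tray (fixed; 200 x 140 mm, rim 14 mm high, walls 4 mm), 4 mm above the table, 30 mm from the tray's centre towards the tray's -x; axes are the tray's. A cap standing here has its bar's centre 37 mm above this point.
- dappen: small open green glass cup, 32 mm across, 24 mm tall, standing in the tray's +x end; bystander. Origin at the centre of its underside.
- vial: small amber bottle with black cap, 34 mm across, 65 mm tall, standing behind the unit; bystander. Origin at the centre of its underside.
- reader: flat white pocket reader with a grey screen, 95 x 58 x 20 mm, lying; bystander. Origin at the centre of its underside.
- polisher: steel and black hand polisher with a thin bent nozzle, about 195 mm long, 42 mm tall, lying; bystander. Origin at the centre of its underside, nozzle towards +x.
- jar: white jar with blue lid, 56 mm across, 55 mm tall; bystander. Origin at the centre of its underside.
- flask: amber bottle with white cap, 54 mm across, 120 mm tall; bystander. Origin at the centre of its underside.
- spatula: spatula lying on the mat, 170 mm long; bystander. Origin at the centre of its underside, handle towards -x.

How it is judged:
On the way, in this order (a step that is already met when the one before it is completed fails the run):
1. the tab is flipped back past 2.1 rad while the cap is still in the neck (value of joint tab above 2.1 rad and z of cap in the frame of unit below 0.118 m), for 0.2 s.
2. the cap is turned at least 0.9 rad in the neck (angle between the x axis of cap and the x axis of unit, either way round above 0.9 rad and z of cap in the frame of unit below 0.125 m and horizontal distance between cap and filler below 0.01 m), for 0.02 s.
3. the cap is lifted clear above the neck (z of cap in the frame of unit above 0.135 m), for 0.1 s.
At the end, for the whole second after the job is handed in: The tab is still back (over 2.1 rad) and still, and the cap stands upright (within 0.1 rad) at rest with its stem's foot on the tray's floor (within 4 mm), its axis between 45 mm before and 60 mm beyond tray_spot in the tray's x and within 45 mm of it in the tray's y (value of joint tab above 2.1 rad and x of cap in the frame of tray_spot between -0.045 and 0.06 m and y of cap in the frame of tray_spot between -0.045 and 0.045 m and z of cap in the frame of tray_spot between -0.004 and 0.004 m and angle between cap's own z axis and vertical below 0.1 rad and linear speed of cap below 0.02 m/s and velocity of joint tab below 0.1 rad/s); the robot touches nothing.
It fails at once if the neck is overloaded: contact force between cap and unit above 30 N (contact force between cap and unit above 30 N).
It fails at once if the cap is dropped or thrown: it moves faster than 0.4 m/s while the fingers do not touch it (contact force between the fingers and cap below 0.2 N and linear speed of cap above 0.4 m/s).
It fails at once if a bystander is shifted by more than 30 mm (distance of any of dappen, vial, reader, polisher, jar, flask, spatula from where it was at the start of the episode above 0.03 m).
It also fails if it takes over 72 s, if anything falls off the work surface, if the arm or the gripper's body presses on something with over 40 N, if the wrist force passes 120 N, or if a joint passes its speed limit or range.

## Working session

There is one attempt and no reset: what is moved stays moved. The work goes in short steps, Python scripts to look and compute and a tool call to move; the robot and the scene stay as the last step left them, time stands still between calls to the robot, and variables do not carry over. Pictures are saved under pics/ and viewed, and the job is handed in when it is done.

Besides the shell and the picture viewer there is one more tool, called after "Call:" as name(argument=value, ...) on one line, values as JSON. send_rows: Moves the arm, as the interface text tells. Its arguments: {"type":"object","properties":{"deltas":{"type":"array","items":{"type":"object","properties":{"tx":{"type":"number"},"ty":{"type":"number"},"tz":{"type":"number"},"rx":{"type":"number"},"ry":{"type":"number"},"rz":{"type":"number"}}}},"claw":{"type":"number"},"squeeze":{"type":"number"}},"required":["deltas"]}

```bash
mkdir -p pics
cat > h.py <<'E'
import numpy as np, cv2
from rig import robot
from scipy.spatial.transform import Rotation as Ro
def save(n,c): cv2.imwrite(f'pics/{n}.png',cv2.cvtColor(c['color'],cv2.COLOR_RGB2BGR))
def ray(c,xy):
    p=cv2.undistortPoints(np.array([[xy]],float),c['intrinsics'],np.array(c['distortion'],float))[0,0]
    return np.array([p[0],p[1],1.])
def ext(c,obs=None):
    if 'R' in c: return np.array(c['R']).T, -np.array(c['R']).T@np.array(c['t'])
    T=np.array(c['tool_from_camera']); Rt=Ro.from_quat(obs['tool_rot']).as_matrix()
    return Rt@T[:3,:3], Rt@T[:3,3]+np.array(obs['position'])
def at_z(c,xy,z,obs=None):
    R,o=ext(c,obs); d=R@ray(c,xy); return o+d*(z-o[2])/d[2]
def deep(c,xy,obs=None):
    R,o=ext(c,obs); u,v=int(round(xy[0])),int(round(xy[1]))
    w=c['z_map'][max(0,v-1):v+2,max(0,u-1):u+2]; w=w[w>0]
    return o+R@ray(c,xy)*np.median(w) if len(w) else None
E
python3 - <<'E'
from h import *
o=robot.get_obs(); print(o)
for n in ['top','side','wrist']:
    o=robot.get_obs(); c=robot.camera(n); save(n+'0',c)
    for l in ['filler','tab_hinge','tab_grip','cap_bar','tray_spot','dappen','vial','unit','flask','jar','reader','polisher','spatula']:
        for r in robot.tip_of(l,n)[:2]:
            d=deep(c,r['xy'],o); print(n,l,round(r['p'],2),np.round(r['xy'],1),None if d is None else d.round(3))
E
```

```text
{'time': 0.0, 'q': array([ 1.02950755e+00,  5.28484307e-01,  1.43388639e+00,  2.78934630e-06,
        1.18138373e+00, -1.78531489e-01]), 'joint_velocities': array([-0.00095954,  0.00057502, -0.00125484, -0.00037767, -0.00063141,
       -0.00113753]), 'joint_torque': array([-1.24195358e-04, -4.40038705e+01, -1.76592994e+01,  6.32497994e-02,
        5.81365207e-02, -1.57178665e-04]), 'position': array([0.22139545, 0.58370113, 0.22156554]), 'tool_rot': array([ 1.80386191e-01,  9.83595269e-01, -1.01117776e-03, -3.81884424e-04]), 'ft_force': array([ 0.52814491, -0.50517812,  0.27967896]), 'moment': array([ 0.03359925, -0.02464182, -0.02563613]), 'grip_width': 0.08713458651582334}
top filler 0.87 [321.8 210.3] [ 0.514 -0.145  0.165]
top filler 0.44 [298.1 165.9] [ 0.66  -0.081  0.06 ]
top tab_hinge 0.78 [319.3 194.2] [ 0.559 -0.137  0.165]
top tab_grip 0.73 [323.5 228.4] [ 0.463 -0.149  0.165]
top cap_bar 0.55 [318.6 207.2] [ 0.523 -0.136  0.164]
top tray_spot 0.65 [231.  216.8] [0.502 0.133 0.004]
top dappen 0.57 [239.5 186.4] [0.601 0.107 0.008]
top vial 0.62 [298.5 165.3] [ 0.661 -0.082
[... 672 characters left out ...]
.504 -0.156  0.161]
side tray_spot 0.64 [259.4 220.8] [0.492 0.11  0.006]
side tray_spot 0.28 [213.  181.8] [0.408 0.395 0.009]
side dappen 0.5 [293.9 215.8] [ 0.513 -0.134  0.166]
side vial 0.44 [261.8 218.5] [0.503 0.122 0.004]
side vial 0.42 [341.3 246.8] [ 0.607 -0.193  0.095]
side unit 0.78 [296.4 273.8] [ 0.482 -0.233  0.084]
side unit 0.71 [404.4 323.3] [ 0.659 -0.389  0.025]
side flask 0.67 [272.2 170.8] [0.619 0.387 0.016]
side jar 0.88 [401.7 322.8] [ 0.655 -0.386  0.025]
side reader 0.63 [213.7 179.5] [0.411 0.396 0.017]
side polisher 0.86 [369.5 371.6] [ 0.535 -0.469  0.028]
side spatula 0.62 [274.9 407.4] [ 0.355 -0.469  0.015]
wrist reader 0.59 [231.9 337.2] [0.194 0.582 0.329]
```

Run:
```python
import cv2
a=cv2.imread('pics/top0.png');b=cv2.imread('pics/side0.png')
cv2.imwrite('pics/topz.png',cv2.resize(a[150:280,190:380],None,fx=4,fy=4,interpolation=cv2.INTER_CUBIC))
cv2.imwrite('pics/sidez.png',cv2.resize(b[160:310,200:390],None,fx=4,fy=4,interpolation=cv2.INTER_CUBIC))
```

```text
(no output)
```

View pics/top0.png

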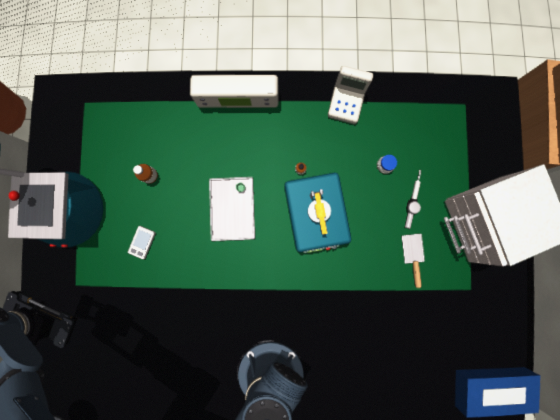

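```bash
sleep 0
```

```text
(no output)
```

View pics/topz.png

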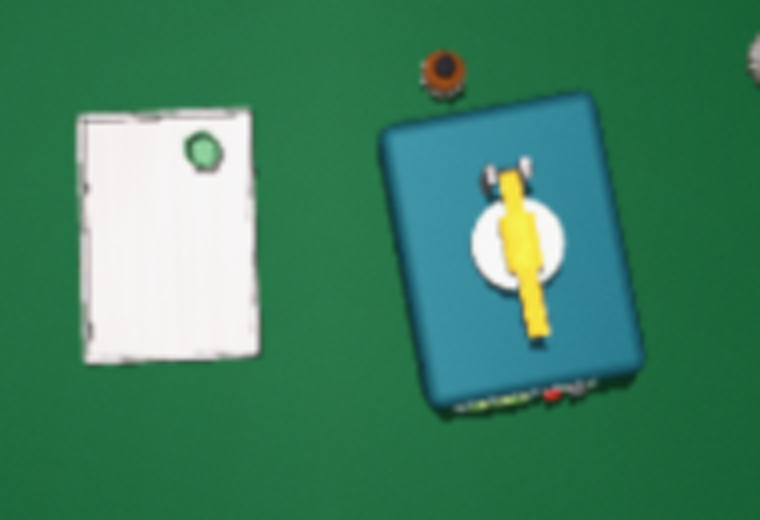

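View pics/sidez.png

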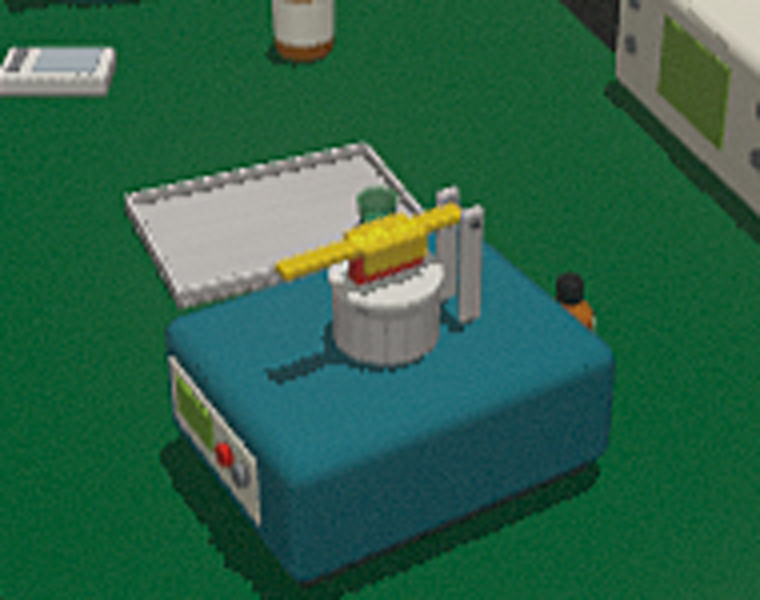

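The top view shows the unit at about (318,212) with the yellow tab running from (325,232) to the posts at (319,194). The tray is at (232,210), with the dappen at its far end. I'll move over the unit for a close look with the wrist camera.

```bash
cat >> h.py <<'E'
def plan(pos,yaw,pitch=0):
    """shift (cm, tool axes) and rotvec from current measured pose to pointing-down pose with tool x at yaw"""
    o=robot.get_obs(); R=Ro.from_quat(o['tool_rot'])
    Rg=Ro.from_euler('z',yaw)*Ro.from_euler('x',np.pi)
    return (R.inv().apply(np.array(pos)-o['position'])*100).round(2),(R.inv()*Rg).as_rotvec().round(3)
E
python3 - <<'E'
from h import *
o=robot.get_obs(); print(robot.camera('wrist')['tool_from_camera'].round(3), robot.camera('wrist')['intrinsics'].round(1))
print(plan([.45,-.14,.42],.14))
c=robot.camera('top'); 
m=robot.outline_of('unit','top')[0]; print(m['p'],m['pixels'].sum())
R,t=ext(c)
for l,z in [('unit',.095),('tab',.165),('tray_spot',.0)]:
    for r in robot.outline_of(l,'top')[:1]:
        v,u=np.nonzero(r['pixels']); P=np.array([at_z(c,(a,b),z) for a,b in zip(u,v)])
        rc=cv2.minAreaRect((P[:,:2]*1000).astype(np.float32)); print(l,r['p'],rc)
E
```

```text
[[-0.001 -0.967 -0.255  0.07 ]
 [ 1.    -0.001 -0.001 -0.   ]
 [ 0.001 -0.255  0.967 -0.162]
 [ 0.     0.     0.     1.   ]] [[293.9   0.  285.7]
 [  0.  293.9 208. ]
 [  0.    0.    1. ]]
(array([-47.04, -59.62, -19.75]), array([ 0.   , -0.   ,  2.639]))
0.73 3974
unit 0.73 ((510.4077453613281, -136.61505126953125), (225.6197967529297, 172.72402954101562), 11.235499382019043)
tab 0.79 ((504.5035705566406, -139.1666259765625), (113.22784423828125, 27.80467987060547), 11.229703903198242)
tray_spot 0.83 ((528.7713623046875, 131.8468017578125), (201.93788146972656, 140.80970764160156), 2.480983257293701)
```

```bash
cat >> h.py <<'E'
def seq(pos,yaw,n,rows=5):
    """n calls: per call full-call delta (cm, rad) assuming reach; divide linearly into rows"""
    o=robot.get_obs(); R0=Ro.from_quat(o['tool_rot']); p0=np.array(o['position'])
    Rg=Ro.from_euler('z',yaw)*Ro.from_euler('x',np.pi); rv=(R0.inv()*Rg).as_rotvec()
    for k in range(n):
        Rk=R0*Ro.from_rotvec(rv*k/n)
        print(k,(Rk.inv().apply((np.array(pos)-p0)/n)*100).round(2),(rv/n).round(3))
E
python3 - <<'E'
from h import *
seq([.53,-.14,.28],.196,5)
E
```

```text
0 [-10.9  -11.36  -1.15] [-0.     0.     0.517]
1 [-15.09  -4.49  -1.15] [-0.     0.     0.517]
2 [-15.34   3.55  -1.15] [-0.     0.     0.517]
3 [-11.58  10.66  -1.15] [-0.     0.     0.517]
4 [-4.81 14.99 -1.15] [-0.     0.     0.517]
```

Call:
send_rows(deltas=[{"tx": -10.9, "ty": -11.4, "tz": -1.15, "rz": 0.517}, {"tx": -10.9, "ty": -11.4, "tz": -1.15, "rz": 0.517}, {"tx": -10.9, "ty": -11.4, "tz": -1.15, "rz": 0.517}, {"tx": -10.9, "ty": -11.4, "tz": -1.15, "rz": 0.517}, {"tx": -10.9, "ty": -11.4, "tz": -1.15, "rz": 0.517}])

```text
schema error: expected keys tx, ty, tz, rx, ry, rz
```

Call:
send_rows(deltas=[{"tx": -15.1, "ty": -4.5, "tz": -1.15, "rz": 0.517}, {"tx": -15.1, "ty": -4.5, "tz": -1.15, "rz": 0.517}, {"tx": -15.1, "ty": -4.5, "tz": -1.15, "rz": 0.517}, {"tx": -15.1, "ty": -4.5, "tz": -1.15, "rz": 0.517}, {"tx": -15.1, "ty": -4.5, "tz": -1.15, "rz": 0.517}])

```text
schema error: expected keys tx, ty, tz, rx, ry, rz
```

Call:
send_rows(deltas=[{"tx": -15.3, "ty": 3.55, "tz": -1.15, "rz": 0.517}, {"tx": -15.3, "ty": 3.55, "tz": -1.15, "rz": 0.517}, {"tx": -15.3, "ty": 3.55, "tz": -1.15, "rz": 0.517}, {"tx": -15.3, "ty": 3.55, "tz": -1.15, "rz": 0.517}, {"tx": -15.3, "ty": 3.55, "tz": -1.15, "rz": 0.517}])

```text
schema error: expected keys tx, ty, tz, rx, ry, rz
```

Call:
send_rows(deltas=[{"tx": -11.6, "ty": 10.7, "tz": -1.15, "rz": 0.517}, {"tx": -11.6, "ty": 10.7, "tz": -1.15, "rz": 0.517}, {"tx": -11.6, "ty": 10.7, "tz": -1.15, "rz": 0.517}, {"tx": -11.6, "ty": 10.7, "tz": -1.15, "rz": 0.517}, {"tx": -11.6, "ty": 10.7, "tz": -1.15, "rz": 0.517}])

```text
schema error: expected keys tx, ty, tz, rx, ry, rz
```

Call:
send_rows(deltas=[{"tx": -4.8, "ty": 15.0, "tz": -1.15, "rz": 0.517}, {"tx": -4.8, "ty": 15.0, "tz": -1.15, "rz": 0.517}, {"tx": -4.8, "ty": 15.0, "tz": -1.15, "rz": 0.517}, {"tx": -4.8, "ty": 15.0, "tz": -1.15, "rz": 0.517}, {"tx": -4.8, "ty": 15.0, "tz": -1.15, "rz": 0.517}], claw=4.5)

```text
schema error: expected keys tx, ty, tz, rx, ry, rz
```

Run:
```python
from h import *
o=robot.get_obs(); print(o['time'],o['position'],Ro.from_quat(o['tool_rot']).as_matrix()[:,0],o['q'])
c=robot.camera('wrist'); save('w1',c)
for l,z in [('filler',.125),('tab_hinge',.162),('tab_grip',.162),('cap_bar',.147)]:
  for r in robot.tip_of(l,'wrist')[:2]:
    print(l,round(r['p'],2),np.round(r['xy'],1),at_z(c,r['xy'],z,o).round(4),deep(c,r['xy'],o))
for r in robot.outline_of('tab','wrist')[:1]:
    v,u=np.nonzero(r['pixels']); P=np.array([at_z(c,(a,b),.165,o) for a,b in zip(u,v)])
    rc=cv2.minAreaRect((P[:,:2]*1000).astype(np.float32)); print(r['p'],rc, cv2.boxPoints(rc).round(1).tolist())
```

```text
2.45 [0.22173846 0.5843034  0.22254189] [-9.34907735e-01  3.54890866e-01  2.99121651e-05] [ 1.02952525e+00  5.27505214e-01  1.43271035e+00  2.20755553e-05
  1.18143236e+00 -1.78482122e-01]
```

View pics/w1.png

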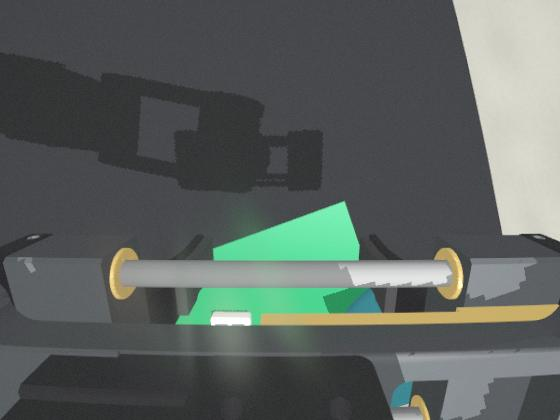

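Run:
```python
from h import *
seq([.44,-.15,.28],.196,5)
```

```text
0 [ -9.29 -12.18  -1.15] [-0.    -0.     0.517]
1 [-14.1   -6.    -1.15] [-0.    -0.     0.517]
2 [-15.22   1.74  -1.15] [-0.    -0.     0.517]
3 [-12.37   9.03  -1.15] [-0.    -0.     0.517]
4 [-6.3  13.97 -1.15] [-0.    -0.     0.517]
```

Call:
send_rows(deltas=[{"tx": -10.9, "ty": -11.4, "tz": -1.15, "rx": 0, "ry": 0, "rz": 0.517}, {"tx": -10.9, "ty": -11.4, "tz": -1.15, "rx": 0, "ry": 0, "rz": 0.517}, {"tx": -10.9, "ty": -11.4, "tz": -1.15, "rx": 0, "ry": 0, "rz": 0.517}, {"tx": -10.9, "ty": -11.4, "tz": -1.15, "rx": 0, "ry": 0, "rz": 0.517}, {"tx": -10.9, "ty": -11.4, "tz": -1.15, "rx": 0, "ry": 0, "rz": 0.517}])

```text
time: 3.17
position: [0.2845, 0.4342, 0.2344]
tool_rot: [0.43, 0.903, -0.002, 0.001]
ft_force: [-0.2, 0.1, -0.7]
grip_width: 0.0871
```

Call:
send_rows(deltas=[{"tx": -15.1, "ty": -4.5, "tz": -1.15, "rx": 0, "ry": 0, "rz": 0.517}, {"tx": -15.1, "ty": -4.5, "tz": -1.15, "rx": 0, "ry": 0, "rz": 0.517}, {"tx": -15.1, "ty": -4.5, "tz": -1.15, "rx": 0, "ry": 0, "rz": 0.517}, {"tx": -15.1, "ty": -4.5, "tz": -1.15, "rx": 0, "ry": 0, "rz": 0.517}, {"tx": -15.1, "ty": -4.5, "tz": -1.15, "rx": 0, "ry": 0, "rz": 0.517}])

```text
time: 3.58
position: [0.3471, 0.2904, 0.2462]
tool_rot: [0.646, 0.763, 0.0, 0.001]
ft_force: [-0.5, 0.5, -0.3]
grip_width: 0.087
```

Call:
send_rows(deltas=[{"tx": -15.3, "ty": 3.55, "tz": -1.15, "rx": 0, "ry": 0, "rz": 0.517}, {"tx": -15.3, "ty": 3.55, "tz": -1.15, "rx": 0, "ry": 0, "rz": 0.517}, {"tx": -15.3, "ty": 3.55, "tz": -1.15, "rx": 0, "ry": 0, "rz": 0.517}, {"tx": -15.3, "ty": 3.55, "tz": -1.15, "rx": 0, "ry": 0, "rz": 0.517}, {"tx": -15.3, "ty": 3.55, "tz": -1.15, "rx": 0, "ry": 0, "rz": 0.517}])

```text
time: 4.0
position: [0.4101, 0.1461, 0.2579]
tool_rot: [0.82, 0.573, 0.002, 0.002]
ft_force: [-0.4, 0.9, -0.8]
grip_width: 0.087
```

Call:
send_rows(deltas=[{"tx": -11.6, "ty": 10.7, "tz": -1.15, "rx": 0, "ry": 0, "rz": 0.517}, {"tx": -11.6, "ty": 10.7, "tz": -1.15, "rx": 0, "ry": 0, "rz": 0.517}, {"tx": -11.6, "ty": 10.7, "tz": -1.15, "rx": 0, "ry": 0, "rz": 0.517}, {"tx": -11.6, "ty": 10.7, "tz": -1.15, "rx": 0, "ry": 0, "rz": 0.517}, {"tx": -11.6, "ty": 10.7, "tz": -1.15, "rx": 0, "ry": 0, "rz": 0.517}])

```text
time: 4.42
position: [0.4726, 0.0001, 0.2695]
tool_rot: [0.939, 0.345, 0.002, 0.002]
ft_force: [0.6, 0.2, 0.1]
grip_width: 0.0871
```

Call:
send_rows(deltas=[{"tx": -9.0, "ty": 14.0, "tz": -1.15, "rx": 0, "ry": 0, "rz": 0.517}, {"tx": -9.0, "ty": 14.0, "tz": -1.15, "rx": 0, "ry": 0, "rz": 0.517}, {"tx": -9.0, "ty": 14.0, "tz": -1.15, "rx": 0, "ry": 0, "rz": 0.517}, {"tx": -9.0, "ty": 14.0, "tz": -1.15, "rx": 0, "ry": 0, "rz": 0.517}, {"tx": -9.0, "ty": 14.0, "tz": -1.15, "rx": 0, "ry": 0, "rz": 0.517}], claw=4.5)

```text
time: 4.83
position: [0.4943, -0.1668, 0.2808]
tool_rot: [0.996, 0.093, 0.002, 0.003]
ft_force: [0.3, 0.5, -0.7]
grip_width: 0.0611
```

Run:
```python
from h import *
o=robot.get_obs(); print(o['time'],o['position'],Ro.from_quat(o['tool_rot']).as_matrix()[:,0],o['q'])
c=robot.camera('wrist'); save('w1',c)
for l,z in [('filler',.125),('tab_hinge',.162),('tab_grip',.162)]:
  for r in robot.tip_of(l,'wrist')[:2]:
    print(l,round(r['p'],2),np.round(r['xy'],1),at_z(c,r['xy'],z,o).round(4),deep(c,r['xy'],o))
for r in robot.outline_of('tab','wrist')[:1]:
    v,u=np.nonzero(r['pixels']); P=np.array([at_z(c,(a,b),.165,o) for a,b in zip(u,v)])
    rc=cv2.minAreaRect((P[:,:2]*1000).astype(np.float32)); print(r['p'],rc, cv2.boxPoints(rc).round(1).tolist())
```

```text
4.8333 [ 0.49433889 -0.16682877  0.28084061] [0.98254243 0.18600064 0.00376093] [-0.53850122  0.31625873  1.62059513 -0.00245118  1.19768793  0.84610104]
filler 0.7 [264.  171.2] [ 0.517  -0.1397  0.125 ] [ 0.52256963 -0.14140513  0.16443882]
tab_hinge 0.67 [258.3 125.9] [ 0.5627 -0.1291  0.162 ] [ 0.56264878 -0.12930318  0.16482721]
tab_grip 0.81 [260.8 230.7] [ 0.4624 -0.1482  0.162 ] [ 0.46342235 -0.14821034  0.16490416]
0.58 ((505.79180908203125, -141.65475463867188), (116.199462890625, 26.34300994873047), 10.175663948059082) [[446.29998779296875, -139.0], [450.8999938964844, -164.89999389648438], [565.2999877929688, -144.39999389648438], [560.7000122070312, -118.4000015258789]]
```

View pics/w1.png

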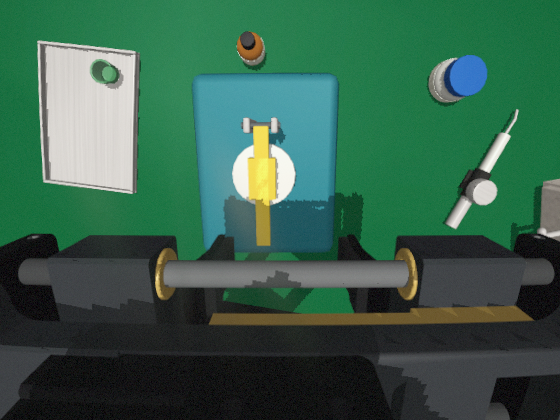

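The tab is clear in the wrist view, free end at (263,245) and hinge at (261,125). The points agree: hinge to grip measures 102 mm against 104 mm given, and yaw is about 0.19. Next I go above the grip point.

Run:
```python
from h import *
print(plan([.4623,-.149,.143],.19))
```

```text
(array([-2.6 , -1.45, 13.67]), array([-0.002,  0.001,  0.007]))
```

Call:
send_rows(deltas=[{"tx": -2.6, "ty": -1.45, "tz": 3, "rx": 0, "ry": 0, "rz": 0.007}, {"tx": -2.6, "ty": -1.45, "tz": 6.5, "rx": 0, "ry": 0, "rz": 0.007}, {"tx": -2.6, "ty": -1.45, "tz": 9, "rx": 0, "ry": 0, "rz": 0.007}, {"tx": -2.6, "ty": -1.45, "tz": 9, "rx": 0, "ry": 0, "rz": 0.007}, {"tx": -2.6, "ty": -1.45, "tz": 9, "rx": 0, "ry": 0, "rz": 0.007}])

```text
time: 5.5
position: [0.4622, -0.1495, 0.1896]
tool_rot: [0.996, 0.095, -0.001, -0.001]
ft_force: [-0.3, 0.2, 0.8]
grip_width: 0.0451
```

Run:
```python
from h import *
print(robot.get_obs()['position'],plan([.4623,-.149,.143],.19))
c=robot.camera('side');save('s1',c)
im=cv2.imread('pics/s1.png');cv2.imwrite('pics/s1z.png',cv2.resize(im[130:310,200:390],None,fx=3.3,fy=3.3,interpolation=cv2.INTER_CUBIC))
```

```text
[ 0.46222407 -0.14945995  0.18955303] (array([ 0.03, -0.03,  4.66]), array([-0.002,  0.002, -0.   ]))
```

View pics/s1z.png

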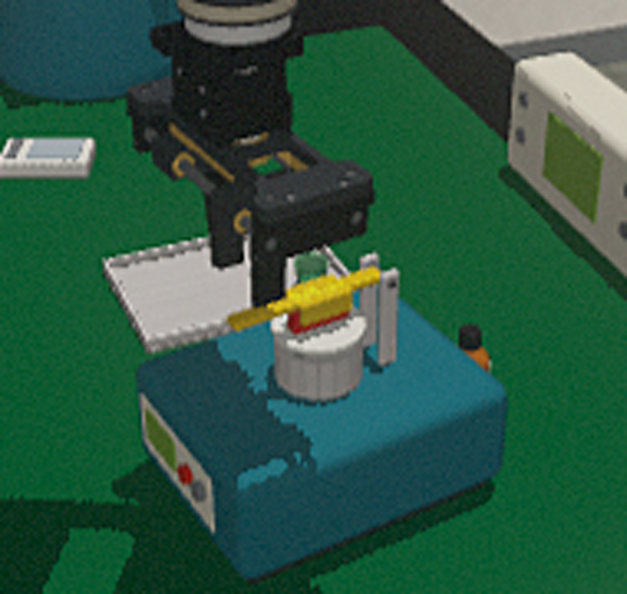

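Call:
send_rows(deltas=[{"tx": 0, "ty": 0, "tz": 2.5, "rx": 0, "ry": 0, "rz": 0}, {"tx": 0, "ty": 0, "tz": 4.7, "rx": 0, "ry": 0, "rz": 0}, {"tx": 0, "ty": 0, "tz": 4.7, "rx": 0, "ry": 0, "rz": 0}], claw=4.5)

```text
time: 5.8
position: [0.4624, -0.1506, 0.1422]
tool_rot: [0.996, 0.094, -0.001, -0.001]
ft_force: [-1.6, 0.6, 0.2]
grip_width: 0.0449
```

Call:
send_rows(deltas=[{"tx": 0, "ty": 0, "tz": 0, "rx": 0, "ry": 0, "rz": 0}, {"tx": 0, "ty": 0, "tz": 0, "rx": 0, "ry": 0, "rz": 0}, {"tx": 0, "ty": 0, "tz": 0, "rx": 0, "ry": 0, "rz": 0}, {"tx": 0, "ty": 0, "tz": 0, "rx": 0, "ry": 0, "rz": 0}, {"tx": 0, "ty": 0, "tz": 0, "rx": 0, "ry": 0, "rz": 0}], claw=0.8, squeeze=10)

```text
time: 6.22
position: [0.4635, -0.1517, 0.1441]
tool_rot: [0.996, 0.093, 0.001, 0.001]
ft_force: [0.9, -0.1, -1.2]
grip_width: 0.0198
```

Run:
```python
from h import *
o=robot.get_obs();print(o['position'],o['ft_force'],o['grip_width'])
for a in np.arange(.2,2.5,.2): print(round(a,1),np.round([10.4*(1-np.cos(a)),-10.4*np.sin(a)],2))
for a in [2.45,2.5]: print(round(a,2),np.round([10.4*(1-np.cos(a)),-10.4*np.sin(a)],2))
```

```text
[ 0.46346103 -0.15170935  0.14412862] [ 0.92777708 -0.06027368 -1.22290598] 0.0198410022626731
0.2 [ 0.21 -2.07]
0.4 [ 0.82 -4.05]
0.6 [ 1.82 -5.87]
0.8 [ 3.15 -7.46]
1.0 [ 4.78 -8.75]
1.2 [ 6.63 -9.69]
1.4 [  8.63 -10.25]
1.6 [ 10.7 -10.4]
1.8 [ 12.76 -10.13]
2.0 [14.73 -9.46]
2.2 [16.52 -8.41]
2.4 [18.07 -7.02]
2.45 [18.41 -6.63]
2.5 [18.73 -6.22]
```

Still closing (19.8 mm). I'll hold for more rows.

Call:
send_rows(deltas=[{"tx": 0, "ty": 0, "tz": 0, "rx": 0, "ry": 0, "rz": 0}, {"tx": 0, "ty": 0, "tz": 0, "rx": 0, "ry": 0, "rz": 0}, {"tx": 0, "ty": 0, "tz": 0, "rx": 0, "ry": 0, "rz": 0}], claw=0.8)

```text
time: 6.47
position: [0.463, -0.1504, 0.1436]
tool_rot: [0.996, 0.093, 0.0, -0.001]
ft_force: [2.0, 5.1, 5.1]
grip_width: 0.014
```

Call:
send_rows(deltas=[{"tx": 0.2, "ty": 0, "tz": -2.07, "rx": 0, "ry": 0, "rz": 0}, {"tx": 0.8, "ty": 0, "tz": -4.05, "rx": 0, "ry": 0, "rz": 0}, {"tx": 1.8, "ty": 0, "tz": -5.87, "rx": 0, "ry": 0, "rz": 0}, {"tx": 3.15, "ty": 0, "tz": -7.46, "rx": 0, "ry": 0, "rz": 0}, {"tx": 3.15, "ty": 0, "tz": -7.46, "rx": 0, "ry": 0, "rz": 0}])

```text
time: 6.88
position: [0.4942, -0.1442, 0.22]
tool_rot: [0.996, 0.094, -0.0, -0.001]
ft_force: [-3.9, 3.4, 5.5]
grip_width: 0.0135
```

Run:
```python
from h import *
o=robot.get_obs();print(o['position'],o['ft_force'],o['grip_width'])
c=robot.camera('side');save('s2',c)
im=cv2.imread('pics/s2.png');cv2.imwrite('pics/s2z.png',cv2.resize(im[130:310,200:390],None,fx=3.3,fy=3.3,interpolation=cv2.INTER_CUBIC))
```

```text
[ 0.4942164  -0.14420781  0.21995814] [-3.85543901  3.4159558   5.52966985] 0.013547368482156562
```

View pics/s2z.png

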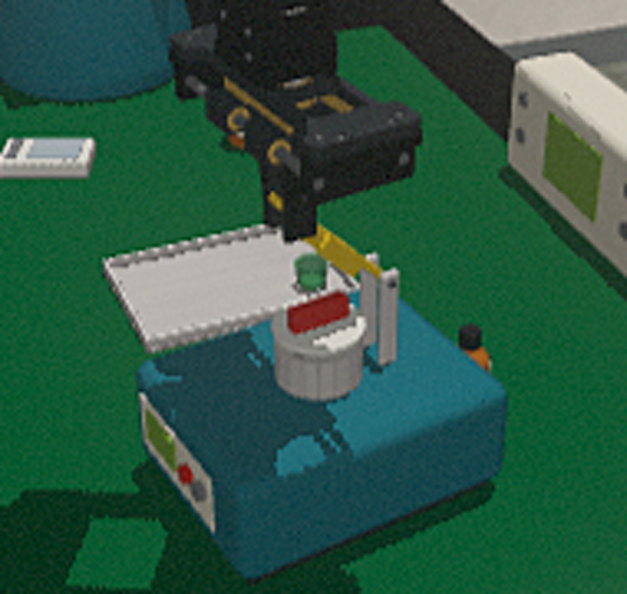

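The tab is following at about 0.8 rad, still in the fingers. I continue along the arc.

Call:
send_rows(deltas=[{"tx": 1.63, "ty": 0, "tz": -1.29, "rx": 0, "ry": 0, "rz": 0}, {"tx": 3.48, "ty": 0, "tz": -2.23, "rx": 0, "ry": 0, "rz": 0}, {"tx": 5.48, "ty": 0, "tz": -2.79, "rx": 0, "ry": 0, "rz": 0}, {"tx": 7.55, "ty": 0, "tz": -2.94, "rx": 0, "ry": 0, "rz": 0}, {"tx": 7.55, "ty": 0, "tz": -2.94, "rx": 0, "ry": 0, "rz": 0}])

```text
time: 7.35
position: [0.5704, -0.1297, 0.2474]
tool_rot: [0.996, 0.094, 0.001, -0.001]
ft_force: [-0.4, 4.9, 5.2]
grip_width: 0.0135
```

Call:
send_rows(deltas=[{"tx": 2.06, "ty": 0, "tz": 0.27, "rx": 0, "ry": 0, "rz": 0}, {"tx": 4.03, "ty": 0, "tz": 0.94, "rx": 0, "ry": 0, "rz": 0}, {"tx": 5.82, "ty": 0, "tz": 1.99, "rx": 0, "ry": 0, "rz": 0}, {"tx": 7.37, "ty": 0, "tz": 3.38, "rx": 0, "ry": 0, "rz": 0}, {"tx": 7.85, "ty": 0, "tz": 3.95, "rx": 0, "ry": 0, "rz": 0}])

```text
time: 7.77
position: [0.6463, -0.115, 0.2056]
tool_rot: [0.996, 0.094, 0.0, -0.001]
ft_force: [-0.8, 5.1, 3.5]
grip_width: 0.0134
```

Run:
```python
from h import *
o=robot.get_obs();print(o['position'],o['ft_force'],o['grip_width'])
c=robot.camera('side');save('s3',c)
im=cv2.imread('pics/s3.png');cv2.imwrite('pics/s3z.png',cv2.resize(im[130:310,200:390],None,fx=3.3,fy=3.3,interpolation=cv2.INTER_CUBIC))
```

```text
[ 0.64633734 -0.11502636  0.20561511] [-0.7934814   5.05313854  3.52680969] 0.013356360290016607
```

View pics/s3z.png

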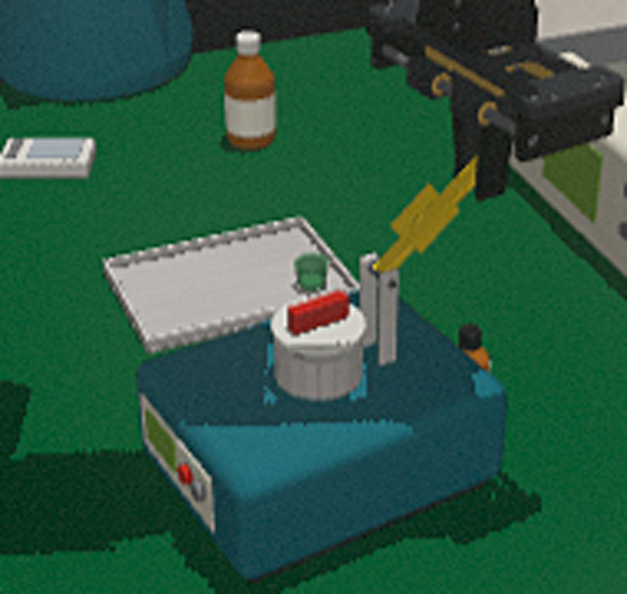

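The tab is at about 2.5 rad, computed from the grasp point (0.083, 0.063) relative to the hinge. I release it, lift, and move back to look at the bar.

Call:
send_rows(deltas=[{"tx": 0, "ty": 0, "tz": 0, "rx": 0, "ry": 0, "rz": 0}, {"tx": 0, "ty": 0, "tz": 0, "rx": 0, "ry": 0, "rz": 0}, {"tx": 0, "ty": 0, "tz": 0, "rx": 0, "ry": 0, "rz": 0}, {"tx": 0, "ty": 0, "tz": -2, "rx": 0, "ry": 0, "rz": 0}, {"tx": 0, "ty": 0, "tz": -6, "rx": 0, "ry": 0, "rz": 0}], claw=4.5)

```text
time: 8.23
position: [0.6412, -0.1168, 0.2625]
tool_rot: [0.996, 0.093, -0.006, -0.002]
ft_force: [-0.3, 0.5, -0.6]
grip_width: 0.0394
```

Call:
send_rows(deltas=[{"tx": -4, "ty": 0, "tz": -2, "rx": 0, "ry": 0, "rz": 0}, {"tx": -8, "ty": 0, "tz": -2, "rx": 0, "ry": 0, "rz": 0}, {"tx": -12, "ty": 0, "tz": -2, "rx": 0, "ry": 0, "rz": 0}, {"tx": -16, "ty": 0, "tz": 0, "rx": 0, "ry": 0, "rz": 0}, {"tx": -18, "ty": 0, "tz": 0, "rx": 0, "ry": 0, "rz": 0}])

```text
time: 8.65
position: [0.4626, -0.1499, 0.2661]
tool_rot: [0.996, 0.093, -0.003, -0.001]
ft_force: [-1.0, 0.7, 0.2]
grip_width: 0.0453
```

Call:
send_rows(deltas=[{"tx": 0, "ty": 0, "tz": 0, "rx": 0, "ry": 0, "rz": 0}, {"tx": 0, "ty": 0, "tz": 0, "rx": 0, "ry": 0, "rz": 0}])

```text
time: 8.82
position: [0.4672, -0.1512, 0.2681]
tool_rot: [0.996, 0.092, 0.0, 0.001]
ft_force: [0.1, 0.3, 0.8]
grip_width: 0.0454
```

Run:
```python
from h import *
o=robot.get_obs();print(o['time'],o['position'],o['ft_force'],o['grip_width'])
c=robot.camera('wrist');save('w2',c)
for l,z in [('cap_bar',.156),('filler',.125),('tab_hinge',.162)]:
  for r in robot.tip_of(l,'wrist')[:2]:
    print(l,round(r['p'],2),np.round(r['xy'],1),at_z(c,r['xy'],z,o).round(4),deep(c,r['xy'],o))
img=c['color'].astype(int)
m=(img[...,0]>110)&(img[...,1]<70)&(img[...,2]<70)
v,u=np.nonzero(m); k=(u>190)&(u<340)&(v>100)&(v<235); u,v=u[k],v[k]; print(len(u),u.min(),u.max(),v.min(),v.max())
P=np.array([deep(c,(a,b),o) for a,b in zip(u,v)]);
top=P[P[:,2]>.152]; print(len(top),top.mean(0),np.median(P[:,2]))
P2=np.array([at_z(c,(a,b),.156,o) for a,b in zip(u,v)])
for Q in (top,P2):
    rc=cv2.minAreaRect((Q[:,:2]*1000).astype(np.float32)); print(rc)
    q=Q[:,:2]-Q[:,:2].mean(0); w,V=np.linalg.eigh(q.T@q); d=V[:,1]; print('pca yaw',np.arctan2(d[1],d[0])%np.pi)
# white disc
R,t=ext(c,o)
mm=(img.min(-1)>140); 
v,u=np.nonzero(mm); k=(u>190)&(u<340)&(v>90)&(v<235); u,v=u[k],v[k]
D=[(deep(c,(a,b),o),a,b) for a,b in zip(u,v)]
D=np.array([d for d,a,b in D if d is not None and abs(d[2]-.138)<.004]); print(len(D)); rc=cv2.minEnclosingCircle((D[:,:2]*1000).astype(np.float32)); print('disc',rc)
c=robot.camera('side');save('s4',c)
im=cv2.imread('pics/s4.png');cv2.imwrite('pics/s4z.png',cv2.resize(im[130:310,200:390],None,fx=3.3,fy=3.3,interpolation=cv2.INTER_CUBIC))
```

```text
8.8167 [ 0.4672092  -0.15121226  0.26814448] [0.07911497 0.3279564  0.75260226] 0.045363279776325476
cap_bar 0.62 [284.6 151.5] [ 0.517  -0.1412  0.156 ] [ 0.51701878 -0.14118149  0.15561306]
filler 0.19 [493.3 162.4] [ 0.5456 -0.3608  0.125 ] [ 0.54927567 -0.44331278  0.01177956]
tab_hinge 0.69 [280.2  92.9] [ 0.5658 -0.1283  0.162 ] [ 0.56538261 -0.12847379  0.16614485]
92 278 289 130 176
92 [ 0.50704752 -0.14418802  0.15556663] 0.155680432609107
((515.1249389648438, -140.45687866210938), (41.98166275024414, 10.247995376586914), 10.723014831542969)
pca yaw 0.21215595933841414
((515.148681640625, -140.45391845703125), (41.92271041870117, 10.214715003967285), 10.679588317871094)
pca yaw 0.21149879025740237
2913
disc ((514.5308837890625, -139.9934844970703), 32.98968505859375)
```

View pics/w2.png

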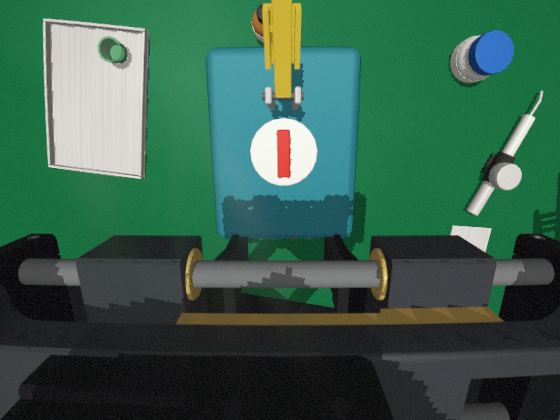

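View pics/s4z.png

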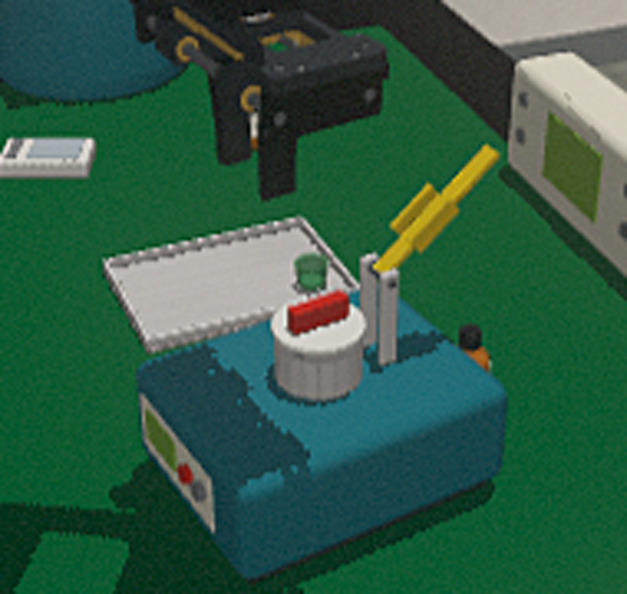

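Tab is back with its cheeks upward, and the cap is exposed with the bar at pixel (284,153). Disc centre is (0.5145,-0.140) with radius 33.0 mm, which matches, and the bar is at (0.515,-0.1405) with yaw about 0.20. The cheeks could meet the gripper body late in the turn, so I'll grip the bar a bit high.

Run:
```python
from h import *
print(plan([.5148,-.1402,.146],.20))
```

```text
(array([ 4.63, -0.2 , 12.19]), array([ 0.001, -0.001, -0.012]))
```

Call:
send_rows(deltas=[{"tx": 3, "ty": -0.2, "tz": 2, "rx": 0, "ry": 0, "rz": -0.012}, {"tx": 4.65, "ty": -0.2, "tz": 5, "rx": 0, "ry": 0, "rz": -0.012}, {"tx": 4.65, "ty": -0.2, "tz": 8, "rx": 0, "ry": 0, "rz": -0.012}, {"tx": 4.65, "ty": -0.2, "tz": 8, "rx": 0, "ry": 0, "rz": -0.012}, {"tx": 4.65, "ty": -0.2, "tz": 8, "rx": 0, "ry": 0, "rz": -0.012}])

```text
time: 9.48
position: [0.5129, -0.1389, 0.1861]
tool_rot: [0.995, 0.1, -0.002, -0.001]
ft_force: [0.2, 0.4, 0.9]
grip_width: 0.045
```

Run:
```python
from h import *
o=robot.get_obs();print(o['position'],o['ft_force']);print(plan([.5148,-.1402,.146],.20))
```

```text
[ 0.51290126 -0.13887901  0.18611566] [0.185397   0.39559872 0.85352363]
(array([0.18, 0.18, 4.01]), array([-0.003,  0.004, -0.   ]))
```

Call:
send_rows(deltas=[{"tx": 0.1, "ty": 0.1, "tz": 2, "rx": 0, "ry": 0, "rz": 0}, {"tx": 0.1, "ty": 0.1, "tz": 3.5, "rx": 0, "ry": 0, "rz": 0}, {"tx": 0.1, "ty": 0.1, "tz": 4.0, "rx": 0, "ry": 0, "rz": 0}, {"tx": 0.1, "ty": 0.1, "tz": 4.0, "rx": 0, "ry": 0, "rz": 0}])

```text
time: 9.82
position: [0.5148, -0.1406, 0.1481]
tool_rot: [0.995, 0.099, -0.0, 0.0]
ft_force: [0.2, -0.6, 1.1]
grip_width: 0.0451
```

Call:
send_rows(deltas=[{"tx": 0, "ty": 0, "tz": 0, "rx": 0, "ry": 0, "rz": 0}, {"tx": 0, "ty": 0, "tz": 0, "rx": 0, "ry": 0, "rz": 0}, {"tx": 0, "ty": 0, "tz": 0, "rx": 0, "ry": 0, "rz": 0}, {"tx": 0, "ty": 0, "tz": 0, "rx": 0, "ry": 0, "rz": 0}, {"tx": 0, "ty": 0, "tz": 0, "rx": 0, "ry": 0, "rz": 0}], claw=0.6, squeeze=35)

```text
time: 10.23
position: [0.515, -0.1407, 0.1482]
tool_rot: [0.995, 0.099, 0.001, 0.0]
ft_force: [-0.1, -0.6, 0.1]
grip_width: 0.0193
```

Call:
send_rows(deltas=[{"tx": 0, "ty": 0, "tz": 0, "rx": 0, "ry": 0, "rz": 0}, {"tx": 0, "ty": 0, "tz": 0, "rx": 0, "ry": 0, "rz": 0}, {"tx": 0, "ty": 0, "tz": 0, "rx": 0, "ry": 0, "rz": 0}, {"tx": 0, "ty": 0, "tz": 0, "rx": 0, "ry": 0, "rz": 0}])

```text
time: 10.57
position: [0.5148, -0.1404, 0.1477]
tool_rot: [0.995, 0.099, 0.0, -0.0]
ft_force: [0.2, 0.7, 1.2]
grip_width: 0.0113
```

Run:
```python
from h import *
for i in range(1):
  o=robot.get_obs();print(o['position'],o['ft_force'],o['moment'],o['grip_width'],Ro.from_quat(o['tool_rot']).as_matrix()[:,0])
c=robot.camera('side');save('s5',c)
im=cv2.imread('pics/s5.png');cv2.imwrite('pics/s5z.png',cv2.resize(im[130:310,200:390],None,fx=3.3,fy=3.3,interpolation=cv2.INTER_CUBIC))
for i in range(3):
  robot.camera('top'); o=robot.get_obs();print(o['position'],o['ft_force'])
```

```text
[ 0.5147891  -0.14044971  0.14774457] [0.17795958 0.74329541 1.22215152] [ 0.02385069  0.25367771 -0.03722002] 0.011302144728152313 [9.80306066e-01 1.97484084e-01 2.33502114e-04]
[ 0.51477896 -0.14045433  0.14767616] [-0.34969651  1.37085462  2.82573801]
[ 0.51478155 -0.14045378  0.14767399] [0.38637201 0.41851312 2.52206041]
[ 0.51474829 -0.14044228  0.14762791] [0.25267715 1.00610929 2.61973567]
```

View pics/s5z.png

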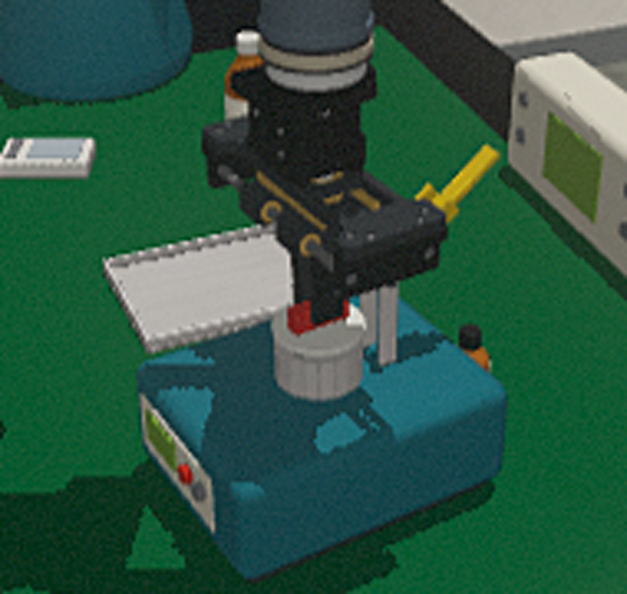

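Call:
send_rows(deltas=[{"tx": 0, "ty": 0, "tz": 0.05, "rx": 0, "ry": 0, "rz": 0}, {"tx": 0, "ty": 0, "tz": 0.1, "rx": 0, "ry": 0, "rz": 0}, {"tx": 0, "ty": 0, "tz": 0.15, "rx": 0, "ry": 0, "rz": 0}, {"tx": 0, "ty": 0, "tz": 0.2, "rx": 0, "ry": 0, "rz": 0}, {"tx": 0, "ty": 0, "tz": 0.2, "rx": 0, "ry": 0, "rz": 0}])

```text
time: 11.18
position: [0.5148, -0.1405, 0.1457]
tool_rot: [0.995, 0.099, 0.0, 0.0]
ft_force: [-1.1, 0.5, 4.7]
grip_width: 0.0114
```

Call:
send_rows(deltas=[{"tx": 0, "ty": 0, "tz": 0.05, "rx": 0, "ry": 0, "rz": 0}, {"tx": 0, "ty": 0, "tz": 0.1, "rx": 0, "ry": 0, "rz": 0}, {"tx": 0, "ty": 0, "tz": 0.1, "rx": 0, "ry": 0, "rz": 0}])

```text
time: 11.43
position: [0.5148, -0.1405, 0.1447]
tool_rot: [0.995, 0.099, 0.0, 0.0]
ft_force: [-0.2, 1.6, 6.5]
grip_width: 0.0119
```

Call:
send_rows(deltas=[{"tx": 0, "ty": 0, "tz": 0.05, "rx": 0, "ry": 0, "rz": 0}, {"tx": 0, "ty": 0, "tz": 0.1, "rx": 0, "ry": 0, "rz": 0}, {"tx": 0, "ty": 0, "tz": 0.1, "rx": 0, "ry": 0, "rz": 0}])

```text
time: 11.68
position: [0.5148, -0.1405, 0.1439]
tool_rot: [0.995, 0.099, 0.0, 0.0]
ft_force: [-1.0, 2.2, 7.7]
grip_width: 0.0113
```

Call:
send_rows(deltas=[{"tx": 0, "ty": 0, "tz": 0.05, "rx": 0, "ry": 0, "rz": 0}, {"tx": 0, "ty": 0, "tz": 0.1, "rx": 0, "ry": 0, "rz": 0}, {"tx": 0, "ty": 0, "tz": 0.1, "rx": 0, "ry": 0, "rz": 0}])

```text
time: 11.93
position: [0.5149, -0.1405, 0.1433]
tool_rot: [0.995, 0.099, 0.0, 0.0]
ft_force: [-1.6, 2.1, 9.2]
grip_width: 0.0116
```

Call:
send_rows(deltas=[{"tx": 0, "ty": 0, "tz": 0.04, "rx": 0, "ry": 0, "rz": 0}, {"tx": 0, "ty": 0, "tz": 0.08, "rx": 0, "ry": 0, "rz": 0}, {"tx": 0, "ty": 0, "tz": 0.08, "rx": 0, "ry": 0, "rz": 0}])

```text
time: 12.18
position: [0.5149, -0.1404, 0.1433]
tool_rot: [0.995, 0.099, 0.0, 0.0]
ft_force: [-2.0, 2.2, 13.8]
grip_width: 0.0116
```

Run:
```python
from h import *
for i in range(3):
  robot.camera('top'); o=robot.get_obs();print(o['position'],o['ft_force'])
```

```text
[ 0.51488108 -0.14040176  0.14325035] [-2.31838766  2.76938093 13.19970415]
[ 0.51487513 -0.14040243  0.14327656] [-2.20829061  2.88273175 13.15904192]
[ 0.51488939 -0.14039018  0.14325891] [-1.28062459  3.92943078 14.74963258]
```

Solid floor reached at about 13 N. I turn anticlockwise (rz negative), checking after the first step.

Call:
send_rows(deltas=[{"tx": 0, "ty": 0, "tz": 0, "rx": 0, "ry": 0, "rz": -0.07}, {"tx": 0, "ty": 0, "tz": 0, "rx": 0, "ry": 0, "rz": -0.14}, {"tx": 0, "ty": 0, "tz": 0, "rx": 0, "ry": 0, "rz": -0.21}, {"tx": 0, "ty": 0, "tz": 0, "rx": 0, "ry": 0, "rz": -0.21}])

```text
time: 12.67
position: [0.5155, -0.1413, 0.1432]
tool_rot: [0.979, 0.204, 0.001, 0.001]
ft_force: [-1.4, 1.1, 12.0]
grip_width: 0.012
```

Run:
```python
from h import *
for i in range(1):
  o=robot.get_obs();print(o['position'],o['ft_force'],o['moment'],o['grip_width'])
```

```text
[ 0.51549188 -0.14128453  0.14322948] [-1.41332896  1.09440699 11.96391338] [ 0.07726953  0.45333483 -0.02992537] 0.011983275919424878
```

Call:
send_rows(deltas=[{"tx": 0, "ty": 0, "tz": 0, "rx": 0, "ry": 0, "rz": -0.08}, {"tx": 0, "ty": 0, "tz": 0, "rx": 0, "ry": 0, "rz": -0.16}, {"tx": 0, "ty": 0, "tz": 0, "rx": 0, "ry": 0, "rz": -0.24}, {"tx": 0, "ty": 0, "tz": 0, "rx": 0, "ry": 0, "rz": -0.32}, {"tx": 0, "ty": 0, "tz": 0, "rx": 0, "ry": 0, "rz": -0.32}])

```text
time: 13.08
position: [0.5161, -0.1417, 0.1432]
tool_rot: [0.934, 0.358, 0.001, 0.002]
ft_force: [-0.1, 0.5, 10.8]
grip_width: 0.0118
```

Run:
```python
from h import *
o=robot.get_obs();print(o['position'],o['ft_force'],o['moment'],o['grip_width'])
c=robot.camera('side');save('s6',c)
im=cv2.imread('pics/s6.png');cv2.imwrite('pics/s6z.png',cv2.resize(im[130:310,200:390],None,fx=3.3,fy=3.3,interpolation=cv2.INTER_CUBIC))
```

```text
[ 0.51614907 -0.14169156  0.14322157] [-0.05441429  0.52552439 10.80037   ] [-0.03710479  0.18241792  0.01572372] 0.011771141893898933
```

View pics/s6z.png

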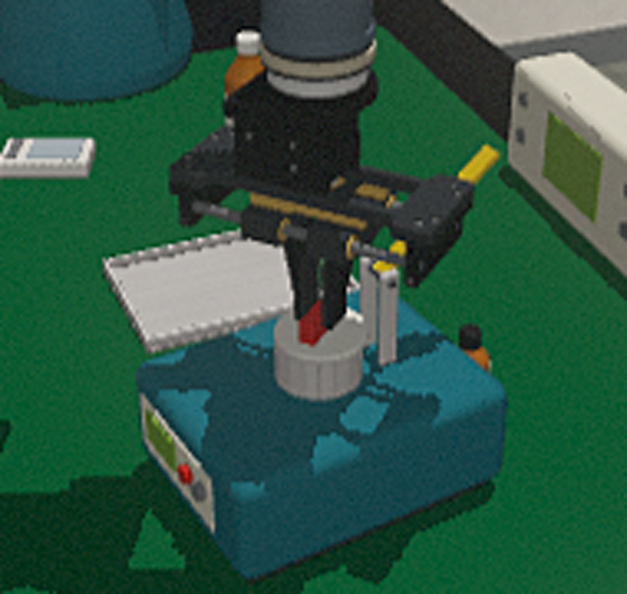

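Call:
send_rows(deltas=[{"tx": 0, "ty": 0, "tz": 0.02, "rx": 0, "ry": 0, "rz": -0.08}, {"tx": 0, "ty": 0, "tz": 0.02, "rx": 0, "ry": 0, "rz": -0.16}, {"tx": 0, "ty": 0, "tz": 0.02, "rx": 0, "ry": 0, "rz": -0.24}, {"tx": 0, "ty": 0, "tz": 0.02, "rx": 0, "ry": 0, "rz": -0.3}, {"tx": 0, "ty": 0, "tz": 0.02, "rx": 0, "ry": 0, "rz": -0.3}])

```text
time: 13.55
position: [0.5166, -0.1418, 0.1432]
tool_rot: [0.87, 0.493, 0.001, 0.002]
ft_force: [-0.0, 0.3, 12.0]
grip_width: 0.0114
```

Run:
```python
from h import *
o=robot.get_obs();print(o['position'],o['ft_force'],o['moment'],o['grip_width'],Ro.from_quat(o['tool_rot']).as_euler('zyx'))
c=robot.camera('side');save('s7',c)
im=cv2.imread('pics/s7.png');cv2.imwrite('pics/s7z.png',cv2.resize(im[160:270,250:360],None,fx=5.3,fy=5.3,interpolation=cv2.INTER_CUBIC))
```

```text
[ 0.51655467 -0.14182286  0.14324365] [-0.02745846  0.25460196 11.97081949] [-0.07320882  0.15179902 -0.00016587] 0.011371177301597786 [-1.03084169  0.00459211  3.13868078]
```

View pics/s7z.png

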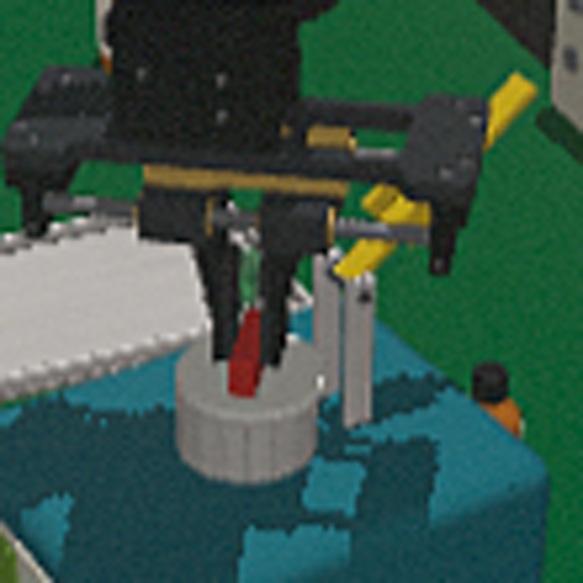

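Run:
```python
from h import *
o=robot.get_obs(); Rt=Ro.from_quat(o['tool_rot']).as_matrix(); p=np.array(o['position'])
c=robot.camera('side')
im=cv2.cvtColor(c['color'],cv2.COLOR_RGB2BGR)
im=cv2.resize(im[160:270,250:360],None,fx=5.3,fy=5.3,interpolation=cv2.INTER_CUBIC)
yaw=.19; hx=np.array([np.cos(yaw),np.sin(yaw),0]); hy=np.array([-np.sin(yaw),np.cos(yaw),0])
F=np.array([.515,-.14,.125])
def pj(X): 
    q=cv2.projectPoints(np.array([X]),cv2.Rodrigues(c['R'])[0],np.array(c['t'],float),c['intrinsics'],np.array(c['distortion'],float))[0][0,0]
    return tuple(int(k) for k in (q-[250,160])*5.3)
for a in(-.0375,.0375):
  for b in (-.095,.095):
    X=p+Rt@np.array([a,b,-.070]); cv2.circle(im,pj(X),4,(0,0,255),-1); 
    d=X-F; print(a,b,np.round([d@hx,d@hy,X[2]],3),pj(X))
for s in(.03,.07):
  for y in (-.013,.013):
    X=F+hx*(.05+.8*s-.6*.012)+hy*y+np.array([0,0,.037+.6*s+.8*.012]); cv2.circle(im,pj(X),4,(255,0,255),-1); print('ch',pj(X),X[2])
cv2.imwrite('pics/s8.png',im)
```

```text
-0.0375 -0.095 [-0.095  0.034  0.213] (0, 235)
-0.0375 0.095 [ 0.047 -0.093  0.214] (465, 277)
0.0375 -0.095 [-0.045  0.09   0.213] (48, 147)
0.0375 0.095 [ 0.097 -0.037  0.214] (484, 183)
ch (391, 226) 0.1896
ch (357, 200) 0.1896
ch (454, 158) 0.2136
ch (419, 133) 0.2136
```

View pics/s8.png

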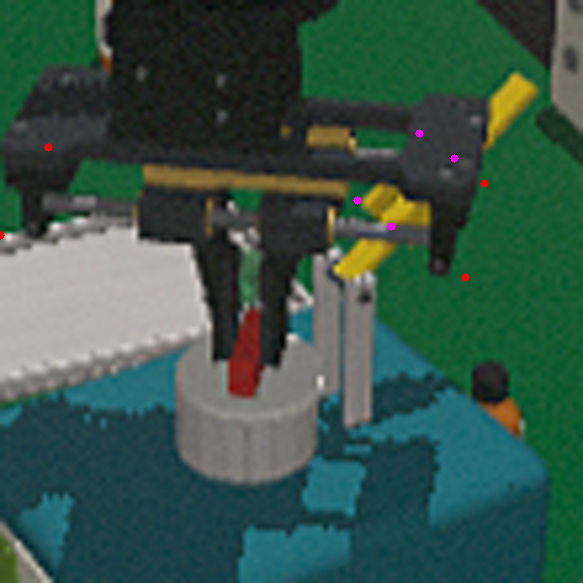

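The predicted body box (red dots) matches the picture. The body bottom is at 0.213, level with the cheek tops, so the turn would be tight while pressed. Now at 0.83 rad, past the 0.75 rad that needs pressing, I ease off the spring and continue.

Call:
send_rows(deltas=[{"tx": 0, "ty": 0, "tz": -0.05, "rx": 0, "ry": 0, "rz": -0.03}, {"tx": 0, "ty": 0, "tz": -0.15, "rx": 0, "ry": 0, "rz": -0.05}, {"tx": 0, "ty": 0, "tz": -0.25, "rx": 0, "ry": 0, "rz": -0.05}, {"tx": 0, "ty": 0, "tz": -0.35, "rx": 0, "ry": 0, "rz": -0.05}, {"tx": 0, "ty": 0, "tz": -0.4, "rx": 0, "ry": 0, "rz": -0.05}])

```text
time: 14.07
position: [0.5164, -0.1417, 0.1463]
tool_rot: [0.858, 0.514, 0.001, 0.002]
ft_force: [1.5, -1.2, 3.3]
grip_width: 0.0115
```

Call:
send_rows(deltas=[{"tx": 0, "ty": 0, "tz": -0.03, "rx": 0, "ry": 0, "rz": -0.05}, {"tx": 0, "ty": 0, "tz": -0.07, "rx": 0, "ry": 0, "rz": -0.1}, {"tx": 0, "ty": 0, "tz": -0.07, "rx": 0, "ry": 0, "rz": -0.12}, {"tx": 0, "ty": 0, "tz": -0.07, "rx": 0, "ry": 0, "rz": -0.12}])

```text
time: 14.4
position: [0.5155, -0.1412, 0.1464]
tool_rot: [0.826, 0.564, 0.0, 0.001]
ft_force: [1.1, -0.4, 3.2]
grip_width: 0.0113
```

Run:
```python
from h import *
o=robot.get_obs();print(o['position'],o['ft_force'],o['moment'],o['grip_width'],Ro.from_quat(o['tool_rot']).as_euler('zyx'))
c=robot.camera('side');save('s9',c)
im=cv2.imread('pics/s9.png');cv2.imwrite('pics/s9z.png',cv2.resize(im[160:270,250:360],None,fx=5.3,fy=5.3,interpolation=cv2.INTER_CUBIC))
```

```text
[ 0.51549304 -0.14116418  0.14642676] [ 1.12634533 -0.42823406  3.2455868 ] [-0.2814673  -0.28600397  0.03861507] 0.011300925086480097 [-1.19867828e+00  1.75830101e-03  3.14032981e+00]
```

View pics/s9z.png

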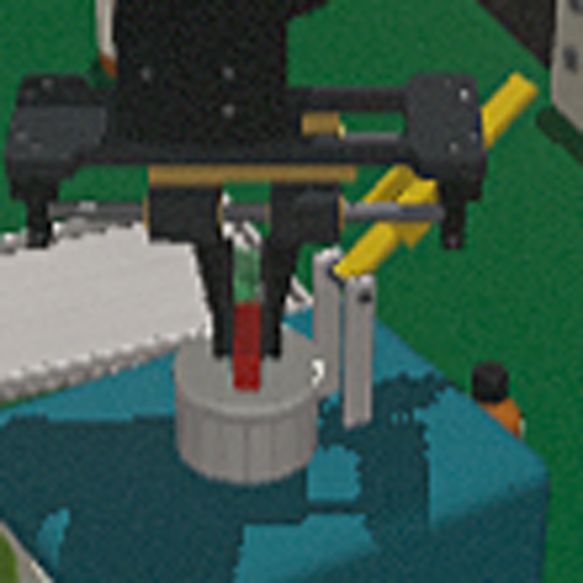

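Call:
send_rows(deltas=[{"tx": 0, "ty": 0, "tz": -0.05, "rx": 0, "ry": 0, "rz": -0.05}, {"tx": 0, "ty": 0, "tz": -0.08, "rx": 0, "ry": 0, "rz": -0.1}, {"tx": 0, "ty": 0, "tz": -0.08, "rx": 0, "ry": 0, "rz": -0.1}])

```text
time: 14.7
position: [0.5148, -0.1407, 0.147]
tool_rot: [0.796, 0.605, -0.0, 0.0]
ft_force: [1.6, -0.2, 3.0]
grip_width: 0.0114
```

Call:
send_rows(deltas=[{"tx": 0, "ty": 0, "tz": 0, "rx": 0, "ry": 0, "rz": -0.05}, {"tx": 0, "ty": 0, "tz": 0, "rx": 0, "ry": 0, "rz": -0.08}, {"tx": 0, "ty": 0, "tz": 0, "rx": 0, "ry": 0, "rz": -0.08}])

```text
time: 14.95
position: [0.5145, -0.1405, 0.1469]
tool_rot: [0.772, 0.636, -0.0, -0.0]
ft_force: [-0.1, -1.7, 3.5]
grip_width: 0.0113
```

Run:
```python
from h import *
o=robot.get_obs();print(o['position'],o['ft_force'],o['moment'],o['grip_width'],Ro.from_quat(o['tool_rot']).as_euler('zyx'))
c=robot.camera('side');save('s10',c)
im=cv2.imread('pics/s10.png');cv2.imwrite('pics/s10z.png',cv2.resize(im[160:270,250:360],None,fx=5.3,fy=5.3,interpolation=cv2.INTER_CUBIC))
```

```text
[ 0.51447316 -0.14052086  0.14688166] [-0.10135827 -1.7150996   3.51747643] [-0.28712729 -0.11192898  0.0267708 ] 0.011326204802596669 [-1.37757869e+00 -5.53326516e-04 -3.14156127e+00]
```

View pics/s10z.png

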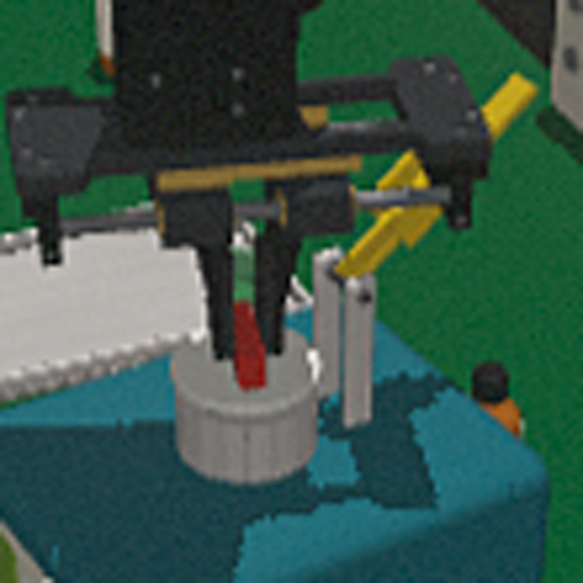

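Call:
send_rows(deltas=[{"tx": 0, "ty": 0, "tz": 0, "rx": 0, "ry": 0, "rz": -0.05}, {"tx": 0, "ty": 0, "tz": -0.2, "rx": 0, "ry": 0, "rz": -0.05}, {"tx": 0, "ty": 0, "tz": -0.4, "rx": 0, "ry": 0, "rz": -0.05}, {"tx": 0, "ty": 0, "tz": -0.6, "rx": 0, "ry": 0, "rz": -0.05}])

```text
time: 15.33
position: [0.5135, -0.1399, 0.1525]
tool_rot: [0.756, 0.655, -0.001, -0.002]
ft_force: [-0.6, 0.0, -1.1]
grip_width: 0.0116
```

Call:
send_rows(deltas=[{"tx": 0, "ty": 0, "tz": -1, "rx": 0, "ry": 0, "rz": 0}, {"tx": 0, "ty": 0, "tz": -2, "rx": 0, "ry": 0, "rz": 0}, {"tx": 0, "ty": 0, "tz": -3.5, "rx": 0, "ry": 0, "rz": 0}, {"tx": 0, "ty": 0, "tz": -5, "rx": 0, "ry": 0, "rz": 0}, {"tx": 0, "ty": 0, "tz": -6, "rx": 0, "ry": 0, "rz": 0}])

```text
time: 15.75
position: [0.515, -0.1406, 0.2151]
tool_rot: [0.756, 0.655, 0.0, 0.001]
ft_force: [0.8, -0.7, -0.4]
grip_width: 0.0118
```

Run:
```python
from h import *
o=robot.get_obs();print(o['position'],o['ft_force'],o['moment'],o['grip_width'],Ro.from_quat(o['tool_rot']).as_euler('zyx'))
c=robot.camera('side');save('s11',c)
im=cv2.imread('pics/s11.png');cv2.imwrite('pics/s11z.png',cv2.resize(im[130:310,200:390],None,fx=3.3,fy=3.3,interpolation=cv2.INTER_CUBIC))
# tray from side/top
ct=robot.camera('top'); 
for r in robot.outline_of('tray_spot','top')[:1]:
    v,u=np.nonzero(r['pixels']); P=np.array([at_z(ct,(a,b),.010) for a,b in zip(u,v)]); print(r['p'],cv2.minAreaRect((P[:,:2]*1000).astype(np.float32)))
for r in robot.tip_of('tray_spot','top')[:1]: print(r['p'],at_z(ct,r['xy'],.004))
```

```text
[ 0.51495412 -0.1405639   0.21510988] [ 0.75127719 -0.70043484 -0.39361611] [-0.05695162  0.02637721 -0.02971398] 0.011793978786437696 [-1.42842649e+00  1.34208624e-03  3.14093582e+00]
0.64 ((528.186767578125, 131.2018585205078), (200.5963592529297, 138.5343475341797), 2.798771619796753)
0.79 [0.50379862 0.12834412 0.004     ]
```

View pics/s11z.png

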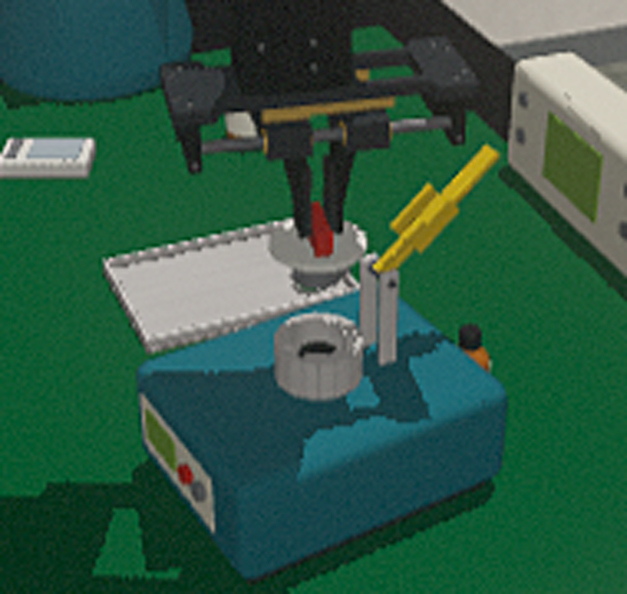

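Run:
```python
from h import *
print(plan([.498,.130,.10],1.43))
```

```text
(array([26.53, -5.46, 11.33]), array([ 0.   ,  0.   , -0.001]))
```

Call:
send_rows(deltas=[{"tx": 2, "ty": -0.4, "tz": 0, "rx": 0, "ry": 0, "rz": 0}, {"tx": 5, "ty": -1, "tz": 0, "rx": 0, "ry": 0, "rz": 0}, {"tx": 8, "ty": -1.6, "tz": 0, "rx": 0, "ry": 0, "rz": 0}, {"tx": 11, "ty": -2.2, "tz": 0, "rx": 0, "ry": 0, "rz": 0}, {"tx": 14, "ty": -2.8, "tz": 0, "rx": 0, "ry": 0, "rz": 0}])

```text
time: 16.37
position: [0.5056, 0.0034, 0.2119]
tool_rot: [0.756, 0.655, -0.001, -0.001]
ft_force: [0.1, 0.6, -0.2]
grip_width: 0.0114
```

Call:
send_rows(deltas=[{"tx": 3, "ty": -0.6, "tz": 1, "rx": 0, "ry": 0, "rz": 0}, {"tx": 6, "ty": -1.2, "tz": 2.5, "rx": 0, "ry": 0, "rz": 0}, {"tx": 9, "ty": -1.9, "tz": 4.5, "rx": 0, "ry": 0, "rz": 0}, {"tx": 11.5, "ty": -2.4, "tz": 6.5, "rx": 0, "ry": 0, "rz": 0}, {"tx": 12.5, "ty": -2.7, "tz": 8, "rx": 0, "ry": 0, "rz": 0}])

```text
time: 16.78
position: [0.4956, 0.1325, 0.1308]
tool_rot: [0.755, 0.656, -0.001, -0.002]
ft_force: [-0.2, -0.4, 0.2]
grip_width: 0.0114
```

Call:
send_rows(deltas=[{"tx": 0, "ty": 0, "tz": 1.5, "rx": 0, "ry": 0, "rz": 0}, {"tx": 0, "ty": 0, "tz": 2.5, "rx": 0, "ry": 0, "rz": 0}, {"tx": 0, "ty": 0, "tz": 3, "rx": 0, "ry": 0, "rz": 0}, {"tx": 0, "ty": 0, "tz": 3, "rx": 0, "ry": 0, "rz": 0}])

```text
time: 17.12
position: [0.4968, 0.1292, 0.1016]
tool_rot: [0.756, 0.655, -0.001, -0.001]
ft_force: [-0.3, -1.0, -0.9]
grip_width: 0.0116
```

Run:
```python
from h import *
o=robot.get_obs();print(o['position'],o['ft_force'],o['moment'],o['grip_width'],Ro.from_quat(o['tool_rot']).as_euler('zyx'))
c=robot.camera('side');save('s12',c)
im=cv2.imread('pics/s12.png');cv2.imwrite('pics/s12z.png',cv2.resize(im[110:290,190:390],None,fx=3.3,fy=3.3,interpolation=cv2.INTER_CUBIC))
print(plan([.498,.130,.0417],1.43))
```

```text
[0.49679445 0.12916843 0.10163484] [-0.30362695 -0.9523855  -0.92628727] [-0.04900424  0.09272906 -0.005908  ] 0.011642830974151117 [-1.42819986 -0.00336247  3.14137709]
(array([0.1 , 0.04, 6.08]), array([-0.001,  0.   , -0.002]))
```

View pics/s12z.png

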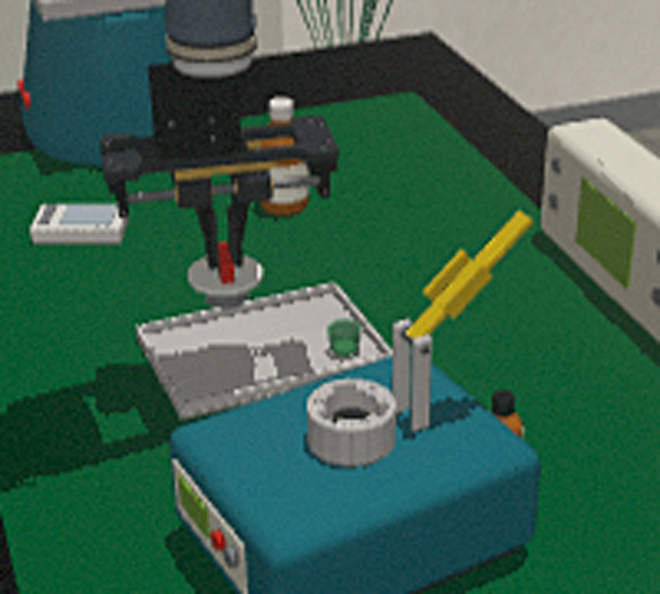

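Cap is held upright over the tray with the tab still back. I lower it.

Call:
send_rows(deltas=[{"tx": 0, "ty": 0, "tz": 2, "rx": 0, "ry": 0, "rz": 0}, {"tx": 0, "ty": 0, "tz": 4, "rx": 0, "ry": 0, "rz": 0}, {"tx": 0, "ty": 0, "tz": 5, "rx": 0, "ry": 0, "rz": 0}, {"tx": 0, "ty": 0, "tz": 5.3, "rx": 0, "ry": 0, "rz": 0}, {"tx": 0, "ty": 0, "tz": 5.5, "rx": 0, "ry": 0, "rz": 0}])

```text
time: 17.58
position: [0.498, 0.1293, 0.0481]
tool_rot: [0.756, 0.655, -0.0, -0.0]
ft_force: [-0.1, 0.7, -0.8]
grip_width: 0.0113
```

Call:
send_rows(deltas=[{"tx": 0, "ty": 0, "tz": 0.1, "rx": 0, "ry": 0, "rz": 0}, {"tx": 0, "ty": 0, "tz": 0.2, "rx": 0, "ry": 0, "rz": 0}, {"tx": 0, "ty": 0, "tz": 0.3, "rx": 0, "ry": 0, "rz": 0}, {"tx": 0, "ty": 0, "tz": 0.3, "rx": 0, "ry": 0, "rz": 0}])

```text
time: 17.92
position: [0.4981, 0.1296, 0.0455]
tool_rot: [0.755, 0.655, 0.0, 0.0]
ft_force: [0.1, 0.5, -0.9]
grip_width: 0.0113
```

Call:
send_rows(deltas=[{"tx": 0, "ty": 0, "tz": 0.1, "rx": 0, "ry": 0, "rz": 0}, {"tx": 0, "ty": 0, "tz": 0.2, "rx": 0, "ry": 0, "rz": 0}, {"tx": 0, "ty": 0, "tz": 0.25, "rx": 0, "ry": 0, "rz": 0}, {"tx": 0, "ty": 0, "tz": 0.25, "rx": 0, "ry": 0, "rz": 0}])

```text
time: 18.25
position: [0.4977, 0.1296, 0.0425]
tool_rot: [0.755, 0.655, -0.0, -0.0]
ft_force: [-0.3, -0.7, -0.9]
grip_width: 0.0114
```

Call:
send_rows(deltas=[{"tx": 0, "ty": 0, "tz": 0.05, "rx": 0, "ry": 0, "rz": 0}, {"tx": 0, "ty": 0, "tz": 0.1, "rx": 0, "ry": 0, "rz": 0}, {"tx": 0, "ty": 0, "tz": 0.1, "rx": 0, "ry": 0, "rz": 0}])

```text
time: 18.5
position: [0.4977, 0.1296, 0.0419]
tool_rot: [0.755, 0.655, 0.0, 0.0]
ft_force: [-0.5, 0.8, 3.5]
grip_width: 0.0114
```

Contact at the predicted height. I release and check before retreating.

Call:
send_rows(deltas=[{"tx": 0, "ty": 0, "tz": 0, "rx": 0, "ry": 0, "rz": 0}, {"tx": 0, "ty": 0, "tz": 0, "rx": 0, "ry": 0, "rz": 0}, {"tx": 0, "ty": 0, "tz": 0, "rx": 0, "ry": 0, "rz": 0}, {"tx": 0, "ty": 0, "tz": 0, "rx": 0, "ry": 0, "rz": 0}, {"tx": 0, "ty": 0, "tz": 0, "rx": 0, "ry": 0, "rz": 0}], claw=4)

```text
time: 18.92
position: [0.4978, 0.1296, 0.0414]
tool_rot: [0.755, 0.655, -0.0, -0.0]
ft_force: [-0.9, 0.1, 0.1]
grip_width: 0.0356
```

Call:
send_rows(deltas=[{"tx": 0, "ty": 0, "tz": -1, "rx": 0, "ry": 0, "rz": 0}, {"tx": 0, "ty": 0, "tz": -3, "rx": 0, "ry": 0, "rz": 0}, {"tx": 0, "ty": 0, "tz": -6, "rx": 0, "ry": 0, "rz": 0}, {"tx": 0, "ty": 0, "tz": -10, "rx": 0, "ry": 0, "rz": 0}, {"tx": 0, "ty": 0, "tz": -14, "rx": 0, "ry": 0, "rz": 0}])

```text
time: 19.33
position: [0.4967, 0.1295, 0.183]
tool_rot: [0.756, 0.655, -0.001, -0.001]
ft_force: [1.1, -0.8, -1.0]
grip_width: 0.0397
```

Call:
send_rows(deltas=[{"tx": -4, "ty": 0, "tz": -3, "rx": 0, "ry": 0, "rz": 0}, {"tx": -7, "ty": 0, "tz": -6, "rx": 0, "ry": 0, "rz": 0}, {"tx": -8, "ty": 0, "tz": -7, "rx": 0, "ry": 0, "rz": 0}, {"tx": -8, "ty": 0, "tz": -7, "rx": 0, "ry": 0, "rz": 0}, {"tx": -8, "ty": 0, "tz": -7, "rx": 0, "ry": 0, "rz": 0}])

```text
time: 19.75
position: [0.4867, 0.0499, 0.2529]
tool_rot: [0.756, 0.654, 0.001, 0.001]
ft_force: [-0.8, -0.8, -0.5]
grip_width: 0.04
```

Run:
```python
from h import *
o=robot.get_obs();print(o['time'],o['position'],o['ft_force'])
c=robot.camera('side');save('s13',c)
for l in ['cap_bar','tab_grip']:
  for r in robot.tip_of(l,'side')[:2]: print(l,r['p'],r['xy'],deep(c,r['xy']))
im=cv2.imread('pics/s13.png');cv2.imwrite('pics/s13z.png',cv2.resize(im[110:290,190:390],None,fx=3.3,fy=3.3,interpolation=cv2.INTER_CUBIC))
o=robot.get_obs();c=robot.camera('wrist');save('w13',c)
for r in robot.tip_of('cap_bar','wrist')[:2]: print('w',r['p'],r['xy'],at_z(c,r['xy'],.05,o),deep(c,r['xy'],o))
```

```text
19.75 [0.48672712 0.04993266 0.25288561] [-0.78133907 -0.77320336 -0.47676793]
cap_bar 0.54 [258.6, 207.3] [0.49295084 0.11353653 0.0501966 ]
cap_bar 0.43 [316.3, 213.4] [ 0.5631756  -0.14471971  0.16803538]
tab_grip 0.86 [347.6, 178.3] [ 0.65024253 -0.11978632  0.22936598]
w 0.73 [285.7, 120.4] [0.49591469 0.13185966 0.05      ] [0.49591481 0.13187446 0.04954592]
```

View pics/s13z.png

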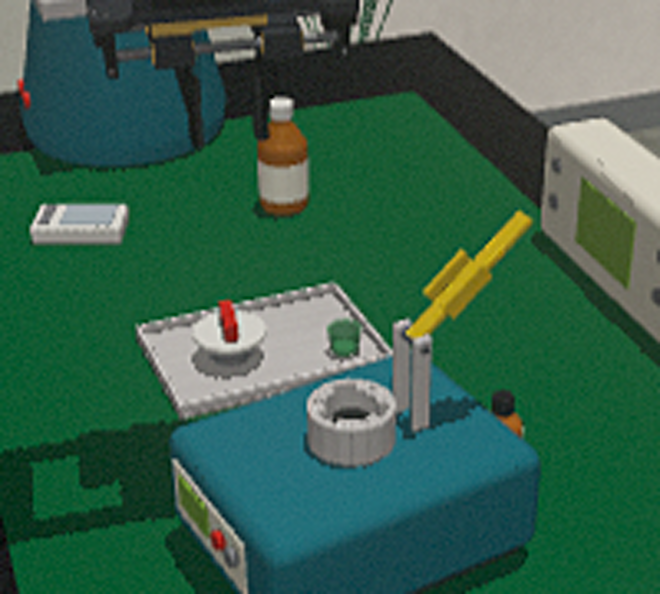

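View pics/w13.png

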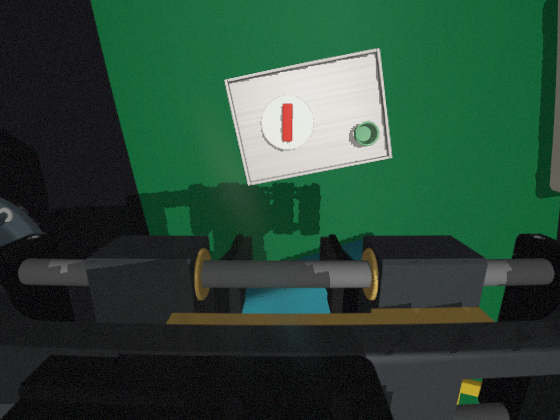

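The cap stands upright in the tray: bar at pixel (287,122), bar top at z = 0.0496 against 0.050 expected. The tab is still back and the dappen hasn't moved. Handing in.

Run:
```python
from h import *
print(robot.hand_in())
```

```text
the job is handed in; nothing more can be done
None
```

The water tank is open: the tab is flipped back, and the cap stands bar upwards on the free part of the tray. The job was handed in at about 20 s of the 72 s limit; no verdict came back.

- **Tab:** I led it over to about 2.5 rad, worked out from the finger position relative to the hinge. It was still back in the last picture.
- **Cap:** I pressed it to the solid floor of its travel, about 4.5 mm. The highest reading was 14.7 N at the wrist, against the 30 N limit. I held it down at about 11–13 N while turning to 0.83 rad. Then I eased off the spring, turned on to about 1.2 rad and lifted it straight out.
- **Placing:** It touched the tray floor at the expected height. The bar's top measured 49.6 mm above the table (50 mm expected), at about (0.496, 0.132) against my estimate of (0.498, 0.130) for the tray spot.
- **Bystanders:** the dappen, vial, flask and reader look where they were. The jar, polisher and spatula were outside the last close-up views, but the arm never went near them.

**Less certain:**
- **Clearance:** late in the turn the gripper body came within a few millimetres of the flipped tab. The wrist forces showed no contact.
- **Cap angle:** it comes from the tool's angle, with any slip in the grip not measured.
- **Outlier:** one side-camera reading put the bar about 16 mm off in y. I took this to be the visible near face of the bar, because the wrist camera and the tool position agree with each other.

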